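# Shim the rocking bench scale

## Task

The white bench scale rocks because its short foot, at the corner where the rubber wedge lies, does not reach the bench. Push the wedge along the bench, thin end first, under that foot just until the scale stands level, then press down on the top of the scale at that same corner to check that it no longer rocks, and take the hand away. Do not lift or pick up the wedge and do not ram it; leave everything else on the bench where it is.

Things in the scene. Friction and masses are not known exactly. Their poses are not given: they have to be found in the camera images.
- wedge: loose dark grey rubber wedge, ribbed on the thick half of its slope, about 50 g, 110 mm long, 40 mm wide, flat underside on the bench; tapers evenly from an 18 mm high upright thick end to a 1 mm thin end. Origin: centre of the underside; x axis towards the thin end (thin end at x = +55 mm, thick end face at x = -55 mm), z up. It starts in front of the short foot, roughly pointing at it.
- scale_base: bench scale on two fixed feet. Origin: on the bench under its middle; x from its front (display) to its back, y to its left. White housing 170 (x) by 180 mm (y), 24 to 59 mm high when level; steel pan, 110 mm wide, on top up to 64 mm. At each corner (x = +-85, y = +-90 mm) a round grey lug, radius 17, 24 to 36 mm high, with a foot below it (round rubber bottom, radius 12).
- scale (a joint): lean of the scale onto its short foot, about the line through its two fixed feet (front right, back left): 0 = level (hard stop: the opposite foot is down), 0.055 rad = fully leaning, as at the start. It leans by its own weight (about 2 N on the short foot), so it falls back unless something holds the foot up. Once the wedge has raised it to 0, pushing on meets a firm stop.
- short_foot (a point): lowest point of the short foot, at the scale's front left corner (x = -85, y = +90 mm of the scale). It hangs 8 mm above the bench when the scale is level and about 1.2 mm when it leans fully; the wedge fills the gap when its thin end is about 45 mm past the foot.
- press_corner (a point): point on the flat top of the housing next to the short foot's corner (x = -68, y = +73 mm of the scale), 59 mm above the bench when level: press down about here, with a few newtons.

How it is judged (in metres and radians):
On the way, in this order (a step that is already met when the one before it is completed fails the run):
1. the wedge holds the short foot up and the scale is level, with no hand on the scale (value of joint scale below 0.012 rad and contact force between wedge and scale_base above 0.3 N and contact force between each of the arm, the fingers and scale_base below 0.5 N), for 0.2 s.
2. the scale is pressed at the shimmed corner with more than 2 N and stays level (contact force between the fingers and scale_base above 2 N and horizontal distance between the grasp point and press_corner below 0.05 m and value of joint scale below 0.012 rad), for 0.05 s.
At the end, for the whole second after the job is handed in: The scale stands level (lean below 0.012 rad), held up by the wedge lying on the bench under its short foot, with the wedge at rest (value of joint scale below 0.012 rad and contact force between wedge and scale_base above 0.3 N and height (world z) of wedge below 0.006 m and linear speed of wedge below 0.01 m/s); the robot touches nothing.
It fails at once if the wedge is lifted off the bench or tipped up (height (world z) of wedge above 0.012 m or angle between wedge's own z axis and vertical above 0.25 rad).
It fails at once if the wedge is rammed: more than 60 N between wedge and scale (contact force between wedge and scale_base above 60 N).
It fails at once if another thing on the bench is moved by more than 30 mm (distance of any of tweezers, marver, bead_jar, frit_dish, release_bottle, pliers, mandrel_tin from where it was at the start of the episode above 0.03 m).
It also fails if it takes over 54 s, if anything falls off the work surface, if the arm or the gripper's body presses on something with over 40 N, if the wrist force passes 120 N, or if a joint passes its speed limit or range.

## Robot

A 6-joint arm with a two-finger parallel gripper is mounted at the origin on the work surface. World frame = base frame: x ahead of the robot, y to its left, z up, the work surface at z = 0. Lengths are in m, angles in degrees, forces in N, time in s.
With the tool pointing down it reaches from about 0.25 to 0.725 m from the base axis. Payload 9.7 kg.
Tool frame: the origin (TCP) lies at the very end of the fingers, on their centre line; the grasp point (between the pads) lies 19 mm behind it; z points along the fingers, y is the line along which they close (so a half turn about z gives the same grasp; the last joint's range is limited). The gripper opens to 85 mm and grips with 20 to 120 N. Pads are 22 mm wide; open, the fingers measure 114 mm over their backs; the gripper's body (76 mm by 85 mm) begins 54 mm behind the grasp point. The pads swing forward as they close: fully open they stand 13 mm farther back than shut.
Start: joints at [63.369, 4.979, 10.078, 95.1, 0, 90], TCP at [0.247, 0.492, 0.211] pointing down, gripper open.
Joint ranges: [-179.16, 179.16], [-48.56, 103.87], [-65.8, 70.77], [-126.05, 130.52], [-82.76, 87.17], [-180, 180]. Speed limits (degrees/s): [127.2, 127.2, 147.25, 180, 180, 180].

## Interface

Orientations are given as [roll, pitch, yaw] about the fixed x, y, z axes, in that order (R = Rz(yaw) Ry(pitch) Rx(roll)).
In Python, from workcell import bot gives the robot as it stands.
- The arm moves only by the tool arm_command, never from a script. Its argument "series" is a list of rows, each a list of 4 numbers: the shift along the tool's x, y, z in m, then the turn about the tool's z in rad. A call has exactly 5 rows; each row is the pose to reach, as a shift and turn from the pose commanded when the call began, along the tool's axes at that moment; what a row does not reach only later rows make up. A row lasts 1/10 s, in which the tool goes at most 50 mm and 8.59 degrees, less where a joint would pass 70% of its speed; a pose out of reach is approached as far as the arm can. A call with a gripper value outside its range is refused whole. "hand" is the finger opening in m, from 0 to 0.0854, set as the call begins (left out, the last holds). The fingers move at their own pace and stop on an object; "grip_force" is the grip in N (left out, the last holds). Time passes only in rows, so rows that repeat a pose let the fingers close, or fill a call up. It gives the time, the measured TCP pose, the force, the opening and the grip force at its end, in the units of the state.
- bot.get_obs(): the state, without advancing time (a new reading comes with each control period).
- bot.camera(name): name is "scene" or "top"; returns a dict with "color" (400x640x3 uint8, blue, green, red), "camera_matrix" (3x3 intrinsics, pixels), "xyz" and "orientation" of the camera in the world. Camera axes: x right, y up, looking along -z (the intrinsics and any distortion apply to the point x, -y, -z); pixel columns grow to the right and rows downward; lengths in m; the calibration is good to about 2 mm. A picture is of the moment at which its call begins. There is no depth.
- bot.job_done(): hands the job in; it is judged then, once.
Trained networks look in the newest picture that a camera, given by its name, has taken for a name from the list of things; names that differ only in an ending like _2 or _b are one class to them, and where a whole thing is asked for, a point or a joint stands for the part that bears it (a point fixed in the world has none). Each returns a list of dicts, best first, with "confidence" (0 to 1); they miss things now and then, are a little off and sometimes report something else, mostly with a low value. They report only what shows in the picture. A call takes as long as a camera call.
- bot.find_in(camera, target): "location" ([column, row] in pixels, amid what is visible of it).
- bot.mark_of(camera, target): "location" ([column, row] in pixels: a listed point, or the origin of a listed thing).
The state is a dict: "time": time; "q": joint angles; "qd": joint speeds; "joint_efforts": joint torques, N m; "ee_pos": TCP position; "tcp_rot": TCP orientation; "wrist_force": force on the tool from outside, world axes, zero at the start; "torque": the same for the moment, N m; "opening": finger opening in m; "grasp_force": force on a finger pad.
Only numpy, scipy, OpenCV 4.12 (cv2) and the standard library are available. Lean on these libraries where they do the work, as an engineer would, in place of code of your own. Each camera call takes 0.05 s, during which the arm holds its last target. There are 200 camera calls.

## Working session

There is one attempt and no reset: what is moved stays moved. The work goes in short steps, Python scripts to look and compute and a tool call to move; the robot and the scene stay as the last step left them, time stands still between calls to the robot, and variables do not carry over. Pictures are saved under pics/ and viewed, at most 10 in all, crops included, and the job is handed in when it is done.

Besides the shell and the picture viewer there is one more tool, called after "Emit:" as name(argument=value, ...), one argument or row to a line, values as JSON. arm_command: Moves the arm, as the interface text tells. Its arguments: {"type":"object","properties":{"series":{"type":"array"},"hand":{"type":"number"},"grip_force":{"type":"number"}},"required":["series"]}

```bash
mkdir -p pics; cat > h.py <<'E'
import numpy as np, cv2
from workcell import bot
from scipy.spatial.transform import Rotation as R
def cam(n):
    return bot.camera(n)
def rot(c):
    o=np.array(c["orientation"],float)
    return o if o.shape==(3,3) else R.from_euler('xyz',o,degrees=True).as_matrix()
def ray(c,px):
    u=np.linalg.inv(c["camera_matrix"])@[px[0],px[1],1]
    return rot(c)@[u[0],-u[1],-u[2]]
def pt(c,px,z):
    d=ray(c,px);p=np.array(c["xyz"]);return p+d*(z-p[2])/d[2]
E
python3 - <<'E'
from h import *
for n in("scene","top"):
    c=cam(n);cv2.imwrite(f"pics/{n}0.png",c["color"]);print(n,{k:v for k,v in c.items() if k!="color"})
    for t,z in(("wedge",0),("scale_base",0),("short_foot",.0012),("press_corner",.054)):
        for r in bot.mark_of(n,t)[:2]: print(t,r,pt(c,r["location"],z).round(4))
print(bot.get_obs())
E
```

```text
scene {'camera_matrix': array([[443.06973566,   0.        , 320.13950584],
       [  0.        , 443.06973566, 201.97636265],
       [  0.        ,   0.        ,   1.        ]]), 'xyz': array([ 0.95876754, -0.37410771,  0.44748132]), 'orientation': array([55.79835292, -0.13492656, 45.04770247])}
wedge {'location': [282.4, 219.5], 'confidence': 0.63} [0.4859 0.0089 0.    ]
scale_base {'location': [270.9, 317.3], 'confidence': 0.7} [ 0.6371 -0.1419  0.    ]
short_foot {'location': [308.1, 252.0], 'confidence': 0.85} [ 0.5786 -0.0192  0.0012]
press_corner {'location': [300.2, 239.7], 'confidence': 0.88} [ 0.5967 -0.0508  0.054 ]
top {'camera_matrix': array([[512.79778078,   0.        , 323.13239508],
       [  0.        , 512.79778078, 191.84680719],
       [  0.        ,   0.        ,   1.        ]]), 'xyz': array([0.51030158, 0.00504275, 0.70053611]), 'orientation': array([  5.00664668,   1.27319662, -89.75354009])}
wedge {'location': [331.7, 254.9], 'confidence': 0.77} [0.4858 0.0089 0.    ]
scale_base {'location': [440.4, 144.3], 'confidence': 0.81} [ 0.6377 -0.1402  0.    ]
short_foot {'location': [359.2, 181.5], 'confidence': 0.75} [ 0.5859 -0.0285  0.0012]
press_corner {'location': [376.5, 168.2], 'confidence': 0.86} [ 0.5972 -0.0479  0.054 ]
{'time': 0.5, 'q': array([6.33707766e+01, 4.98035153e+00, 1.00778728e+01, 9.50991588e+01,
       2.79558681e-04, 8.99994913e+01]), 'qd': array([0.00166175, 0.05081975, 0.00249628, 0.05544522, 0.14879447,
       0.00802237]), 'joint_efforts': array([ 4.79530536e-04, -5.19646132e+01,  4.64546549e+01,  1.78728304e-03,
       -7.66556354e-06, -1.00278305e-05]), 'ee_pos': array([0.24651622, 0.49165834, 0.21106715]), 'tcp_rot': array([-1.79998362e+02, -2.79573220e-04,  1.53371285e+02]), 'wrist_force': array([ 0.68673616, -0.20318844, -0.17910388]), 'torque': array([ 0.01165241, -0.02086677,  0.00191409]), 'grasp_force': 0.0, 'opening': 0.08533090217646552}
```

View pics/top0.png

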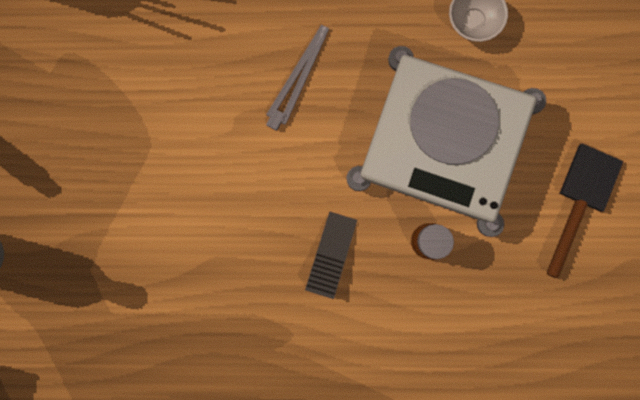

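View pics/scene0.png

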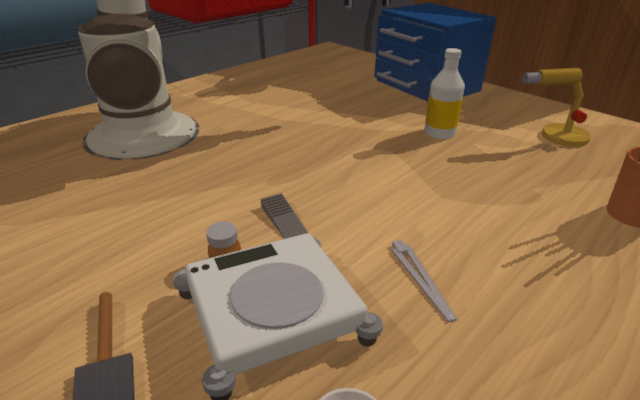

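```bash
python3 - <<'E'
from h import *
c=cam("top")
thin=pt(c,(343,214.5),.001);thick=pt(c,(320.5,293.5),.018)
L=[pt(c,p,z) for p,z in(((400,57),.036),((535,99),.036),((490,223),.036),((358,178),.03))]
print("thin",thin,"thick",thick,"len",np.linalg.norm((thin-thick)[:2]))
for l in L: print(l.round(4))
a=(thin-thick)[:2];print("wedge heading",np.degrees(np.arctan2(a[1],a[0])))
m=np.mean(L,0); xs=L[0]+L[1]-L[2]-L[3];h=np.arctan2(xs[1],xs[0]);print("scale",m,np.degrees(h))
RR=np.array([[np.cos(h),-np.sin(h)],[np.sin(h),np.cos(h)]])
for v in((-.085,.09),(-.068,.073)):print(m[:2]+RR@v)
E
```

```text
thin [ 0.54059604 -0.00637125  0.001     ] thick [0.43597745 0.02335188 0.018     ] len 0.108758966021288
[ 0.7484 -0.0812  0.036 ]
[ 0.6912 -0.257   0.036 ]
[ 0.5288 -0.1946  0.036 ]
[ 0.5874 -0.0256  0.03  ]
wedge heading -15.860348562497066
scale [ 0.63893524 -0.13959143  0.0345    ] -20.056252012026075
[ 0.58995478 -0.02589924]
[ 0.60009381 -0.04769832]
```

```bash
python3 - <<'E'
from h import *
c=cam("scene")
b=pt(c,(441,132),0);print(b)
d=ray(c,(452,50));p=np.array(c["xyz"]);t=np.hypot(*(b-p)[:2])/np.hypot(*d[:2]);print("top z",(p+d*t))
o=bot.get_obs();M=R.from_euler('xyz',o["tcp_rot"],degrees=True).as_matrix()
print("tool shift",M.T@(np.array([.4027,.0343,.211])-o["ee_pos"]))
E
```

```text
[4.86510660e-01 4.99188992e-01 5.55111512e-17]
top z [0.48129521 0.49634841 0.18800261]
tool shift [-3.44604659e-01 -3.38821703e-01  7.51267799e-05]
```

Emit:
arm_command(
  series=[
    [-0.034,-0.034,0,0],
    [-0.068,-0.068,0,0],
    [-0.102,-0.102,0,0],
    [-0.136,-0.136,0,0],
    [-0.17,-0.17,0,0],
  ],
  hand=0.008,
  grip_force=20,
)

```text
time: 1.1
ee_pos: [0.3224, 0.2618, 0.2112]
tcp_rot: [180.0, 0.0, 153.4]
wrist_force: [0.5, 0.9, -0.5]
opening: 0.0122
grasp_force: 0.0
```

Emit:
arm_command(
  series=[
    [-0.034,-0.034,0,0],
    [-0.068,-0.068,0,0],
    [-0.102,-0.102,0,0],
    [-0.136,-0.136,0,-0.07],
    [-0.174,-0.169,0,-0.15],
  ],
)

```text
time: 1.6
ee_pos: [0.402, 0.0328, 0.2116]
tcp_rot: [180.0, 0.1, 162.1]
wrist_force: [0.8, 1.4, -0.4]
opening: 0.0082
grasp_force: 0.0
```

Emit:
arm_command(
  series=[
    [0,0,0.03,0],
    [0,0,0.07,0],
    [0,0,0.11,0],
    [0,0,0.14,0],
    [0,0,0.16,0],
  ],
)

```text
time: 2.1
ee_pos: [0.4009, 0.0345, 0.0488]
tcp_rot: [-180.0, -0.1, 161.9]
wrist_force: [0.6, 0.7, 0.7]
opening: 0.0078
grasp_force: 0.0
```

Emit:
arm_command(
  series=[
    [0,0,0.012,0],
    [0,0,0.024,0],
    [0,0,0.036,0],
    [0,0,0.042,0],
    [0,0,0.042,0],
  ],
)

```text
time: 2.6
ee_pos: [0.4017, 0.0347, 0.0086]
tcp_rot: [-180.0, -0.0, 162.0]
wrist_force: [0.2, -1.0, -0.7]
opening: 0.0085
grasp_force: 0.0
```

Emit:
arm_command(
  series=[
    [-0.006,0,0,0],
    [-0.012,0,0,0],
    [-0.018,0,0,0],
    [-0.024,0,0,0],
    [-0.03,0,0,0],
  ],
)

```text
time: 3.1
ee_pos: [0.4312, 0.0252, 0.0092]
tcp_rot: [180.0, 0.0, 162.0]
wrist_force: [-0.8, -0.4, 0.1]
opening: 0.0081
grasp_force: 0.0
```

Emit:
arm_command(
  series=[
    [-0.005,0,0,0],
    [-0.01,0,0,0],
    [-0.015,0,0,0],
    [-0.02,0,0,0],
    [-0.025,0,0,0],
  ],
)

```text
time: 3.6
ee_pos: [0.4546, 0.0176, 0.0091]
tcp_rot: [180.0, 0.0, 162.0]
wrist_force: [-0.7, -0.3, -0.3]
opening: 0.0076
grasp_force: 0.0
```

```bash
python3 - <<'E'
from h import *
c=cam("top");cv2.imwrite("pics/t1.png",cv2.resize(c["color"][130:330,240:480],None,fx=3,fy=3))
for t,z in(("wedge",0),("short_foot",.0012)):
    for r in bot.mark_of("top",t)[:1]: print(t,r,pt(c,r["location"],z).round(4))
print(bot.get_obs()["ee_pos"],bot.get_obs()["wrist_force"])
E
```

```text
short_foot {'location': [363.0, 179.8], 'confidence': 0.75} [ 0.5882 -0.0337  0.0012]
[0.45439295 0.01760845 0.00901266] [ 0.34557292  0.66270112 -0.23679672]
```

View pics/t1.png

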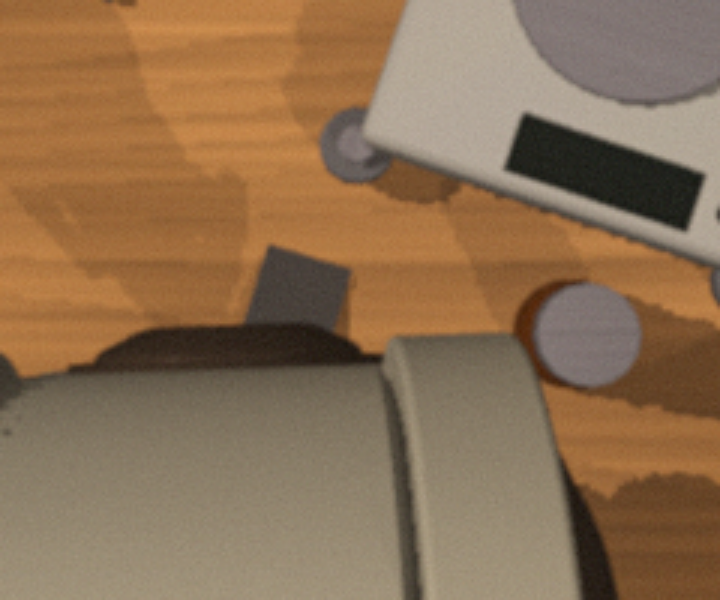

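```bash
python3 - <<'E'
from h import *
c=cam("scene");cv2.imwrite("pics/s1.png",cv2.resize(c["color"][130:290,180:400],None,fx=3.6,fy=3.6,interpolation=cv2.INTER_CUBIC))
for t,z in(("wedge",0),("short_foot",.0012)):
    for r in bot.mark_of("scene",t)[:1]: print(t,r,pt(c,r["location"],z).round(4))
# projection of the TCP
p=np.array(bot.get_obs()["ee_pos"]);v=rot(c).T@(p-c["xyz"]);u=c["camera_matrix"]@[v[0],-v[1],-v[2]];print("tcp px",u[:2]/u[2])
E
```

```text
wedge {'location': [280.3, 220.0], 'confidence': 0.86} [0.4845 0.0055 0.    ]
short_foot {'location': [304.7, 257.0], 'confidence': 0.69} [ 0.5833 -0.0308  0.0012]
tcp px [273.97601817 205.46108549]
```

View pics/s1.png

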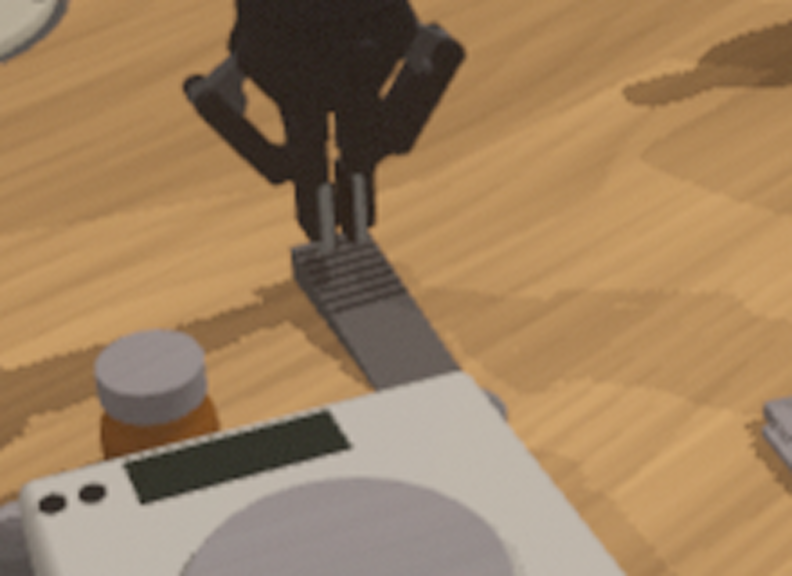

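Emit:
arm_command(
  series=[
    [0.012,0,0,0],
    [0.024,0,0,0],
    [0.036,0,0,0],
    [0.048,0,0,0],
    [0.06,0,0,0],
  ],
  hand=0.008,
)

```text
time: 4.4
ee_pos: [0.396, 0.0366, 0.0091]
tcp_rot: [180.0, 0.0, 162.0]
wrist_force: [-0.5, -0.2, 1.4]
opening: 0.0081
grasp_force: 0.0
```

```bash
python3 - <<'E'
from h import *
c=cam("scene");im=c["color"].copy()
for dz in (0,.015):
    p=np.array(bot.get_obs()["ee_pos"])+[0,0,dz];v=rot(c).T@(p-c["xyz"]);u=c["camera_matrix"]@[v[0],-v[1],-v[2]];u=u[:2]/u[2];print(u,(u-[180,130])*3.6)
cv2.imwrite("pics/s2.png",cv2.resize(im[130:290,180:400],None,fx=3.6,fy=3.6,interpolation=cv2.INTER_CUBIC))
for r in bot.mark_of("scene","wedge")[:1]: print(r,pt(c,r["location"],0).round(4))
print(bot.get_obs()["ee_pos"],bot.get_obs()["wrist_force"])
E
```

```text
[261.17589029 188.28820869] [292.23320506 209.83755128]
[260.5801024  181.34410864] [290.08836865 184.83879112]
{'location': [284.4, 221.0], 'confidence': 0.91} [0.4915 0.0085 0.    ]
[0.39587309 0.036723   0.00917618] [ 0.35577694 -0.50355844 -0.49021499]
```

View pics/s2.png

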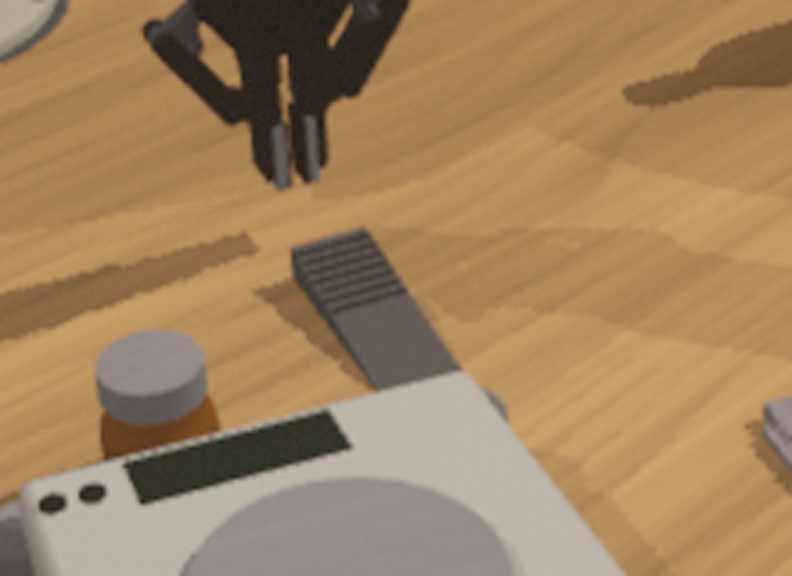

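Emit:
arm_command(
  series=[
    [0,0,0.002,0],
    [0,0,0.004,0],
    [0,0,0.006,0],
    [0,0,0.008,0],
    [0,0,0.008,0],
  ],
)

```text
time: 5.0
ee_pos: [0.397, 0.0362, 0.0006]
tcp_rot: [-180.0, -0.0, 162.0]
wrist_force: [-0.1, 1.4, -0.0]
opening: 0.0083
grasp_force: 0.0
```

Emit:
arm_command(
  series=[
    [0,0,0.001,0],
    [0,0,0.002,0],
    [0,0,0.003,0],
    [0,0,0.004,0],
    [0,0,0.004,0],
  ],
)

```text
time: 5.5
ee_pos: [0.3971, 0.0363, -0.0031]
tcp_rot: [-180.0, -0.0, 162.0]
wrist_force: [0.6, 0.4, 0.6]
opening: 0.008
grasp_force: 0.0
```

```bash
python3 - <<'E'
from h import *
c=cam("scene");im=c["color"]
cv2.imwrite("pics/s3.png",cv2.resize(im[150:220,220:320],None,fx=6,fy=6,interpolation=cv2.INTER_CUBIC))
p=np.array(bot.get_obs()["ee_pos"])
for q in (p,p*[1,1,0]):
    v=rot(c).T@(q-c["xyz"]);u=c["camera_matrix"]@[v[0],-v[1],-v[2]];u=u[:2]/u[2];print((u-[220,150])*6)
print(p,bot.get_obs()["wrist_force"])
E
```

```text
[253.25684684 266.37300291]
[252.57778612 258.38640354]
[ 0.39717295  0.03626917 -0.002944  ] [ 0.01652939 -0.43691918  0.70113718]
```

View pics/s3.png

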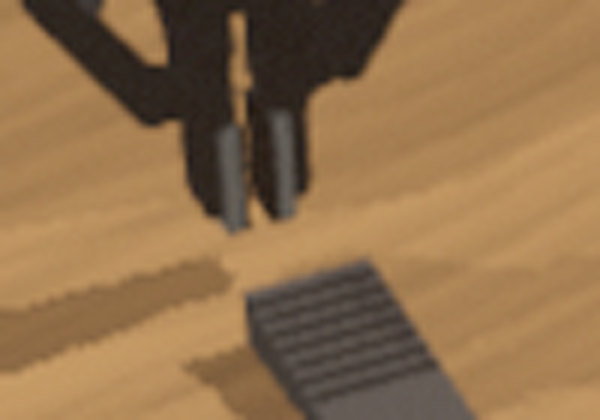

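Emit:
arm_command(
  series=[
    [0,0,0.001,0],
    [0,0,0.002,0],
    [0,0,0.003,0],
    [0,0,0.004,0],
    [0,0,0.005,0],
  ],
)

```text
time: 6.05
ee_pos: [0.3972, 0.0363, -0.0081]
tcp_rot: [-180.0, -0.0, 162.0]
wrist_force: [0.8, -0.4, -0.2]
opening: 0.008
grasp_force: 0.0
```

Emit:
arm_command(
  series=[
    [-0.008,0,0,0],
    [-0.016,0,0,0],
    [-0.024,0,0,0],
    [-0.032,0,0,0],
    [-0.04,0,0,0],
  ],
)

```text
time: 6.55
ee_pos: [0.4359, 0.0236, -0.008]
tcp_rot: [-180.0, -0.0, 162.0]
wrist_force: [-0.3, -0.2, 0.4]
opening: 0.008
grasp_force: 0.2
```

Emit:
arm_command(
  series=[
    [-0.003,0,0,0],
    [-0.006,0,0,0],
    [-0.009,0,0,0],
    [-0.012,0,0,0],
    [-0.015,0,0,0],
  ],
)

```text
time: 7.05
ee_pos: [0.4496, 0.0192, -0.0079]
tcp_rot: [-180.0, 0.0, 162.0]
wrist_force: [-0.4, 0.0, 0.0]
opening: 0.008
grasp_force: 0.1
```

```bash
cat > m.py <<'E'
from h import *
o=bot.get_obs()
for n in("scene","top"):
    c=cam(n)
    for t,z in(("wedge",0),("press_corner",.056)):
        for r in bot.mark_of(n,t)[:1]:
            p=pt(c,r["location"],z);print(n,t,r["confidence"],np.round(r["location"],1),p.round(4),"ahead of tcp",round(float((p-o["ee_pos"])[:2]@[np.cos(np.radians(18)),-np.sin(np.radians(18))]),4))
print(o["time"],o["ee_pos"],o["wrist_force"])
E
python3 m.py
```

```text
scene wedge 0.9 [287.6 226.4] [0.5066 0.0024 0.    ] ahead of tcp 0.0594
scene press_corner 0.75 [301.3 239.5] [ 0.5993 -0.0511  0.056 ] ahead of tcp 0.164
top wedge 0.56 [338.5 233.7] [ 5.145e-01 -3.000e-04  0.000e+00] ahead of tcp 0.0677
top press_corner 0.69 [376.9 168.6] [ 0.5964 -0.0482  0.056 ] ahead of tcp 0.1604
7.05 [ 0.44963218  0.01920761 -0.00789768] [-0.40379665  0.00540116  0.03559482]
```

Emit:
arm_command(
  series=[
    [-0.005,0,0,0],
    [-0.01,0,0,0],
    [-0.015,0,0,0],
    [-0.02,0,0,0],
    [-0.025,0,0,0],
  ],
)

```text
time: 7.85
ee_pos: [0.4737, 0.0113, -0.008]
tcp_rot: [-180.0, -0.0, 162.0]
wrist_force: [-0.6, 1.2, 1.9]
opening: 0.0075
grasp_force: 0.2
```

Emit:
arm_command(
  series=[
    [-0.005,0,0,0],
    [-0.01,0,0,0],
    [-0.015,0,0,0],
    [-0.02,0,0,0],
    [-0.024,0,0,0],
  ],
)

```text
time: 8.35
ee_pos: [0.4961, 0.004, -0.008]
tcp_rot: [-180.0, -0.0, 162.0]
wrist_force: [-3.9, 1.4, 3.0]
opening: 0.0078
grasp_force: 2.3
```

```bash
python3 m.py; python3 - <<'E'
from h import *
c=cam("top");cv2.imwrite("pics/t2.png",cv2.resize(c["color"][100:300,270:510],None,fx=3,fy=3))
E
```

```text
scene wedge 0.67 [301.  240.2] [ 0.5488 -0.0064  0.    ] ahead of tcp 0.0533
scene press_corner 0.6 [302.1 239.7] [ 0.6004 -0.0506  0.056 ] ahead of tcp 0.116
top press_corner 0.98 [378.4 165.3] [ 0.6006 -0.0502  0.056 ] ahead of tcp 0.1161
8.35 [ 0.49611239  0.00401345 -0.0080146 ] [-3.93071942  1.38897761  3.00961416]
```

View pics/t2.png

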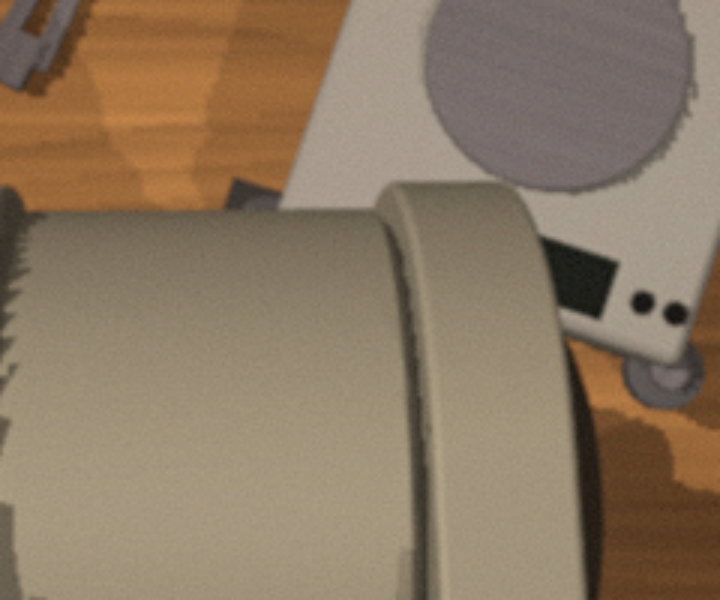

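Emit:
arm_command(
  series=[
    [-0.003,0,0,0],
    [-0.006,0,0,0],
    [-0.009,0,0,0],
    [-0.012,0,0,0],
    [-0.014,0,0,0],
  ],
)

```text
time: 9.2
ee_pos: [0.5096, -0.0003, -0.0079]
tcp_rot: [-180.0, -0.0, 162.0]
wrist_force: [-3.8, 1.9, 2.4]
opening: 0.008
grasp_force: 2.1
```

Emit:
arm_command(
  series=[
    [-0.001,0,0,0],
    [-0.002,0,0,0],
    [-0.003,0,0,0],
    [-0.004,0,0,0],
    [-0.004,0,0,0],
  ],
)

```text
time: 9.7
ee_pos: [0.5134, -0.0016, -0.0079]
tcp_rot: [180.0, 0.0, 162.0]
wrist_force: [-2.1, 0.5, 1.8]
opening: 0.0081
grasp_force: 1.2
```

Emit:
arm_command(
  series=[
    [-0.001,0,0,0],
    [-0.001,0,0,0],
    [-0.002,0,0,0],
    [-0.002,0,0,0],
    [-0.003,0,0,0],
  ],
)

```text
time: 10.2
ee_pos: [0.516, -0.0024, -0.0079]
tcp_rot: [-180.0, -0.0, 162.0]
wrist_force: [-4.0, 1.0, 1.8]
opening: 0.0082
grasp_force: 1.9
```

Emit:
arm_command(
  series=[
    [-0.0005,0,0,0],
    [-0.001,0,0,0],
    [-0.001,0,0,0],
    [-0.0015,0,0,0],
    [-0.0015,0,0,0],
  ],
)

```text
time: 10.7
ee_pos: [0.5175, -0.0029, -0.0079]
tcp_rot: [-180.0, 0.0, 162.0]
wrist_force: [-3.4, 1.0, 2.2]
opening: 0.0078
grasp_force: 1.5
```

No firm stop yet; keep going in 1 mm steps.

Emit:
arm_command(
  series=[
    [-0.0005,0,0,0],
    [-0.001,0,0,0],
    [-0.001,0,0,0],
    [-0.0015,0,0,0],
    [-0.0015,0,0,0],
  ],
)

```text
time: 11.2
ee_pos: [0.5186, -0.0033, -0.0079]
tcp_rot: [-180.0, -0.0, 162.0]
wrist_force: [-4.8, 1.6, 2.9]
opening: 0.0077
grasp_force: 2.7
```

Emit:
arm_command(
  series=[
    [-0.0005,0,0,0],
    [-0.001,0,0,0],
    [-0.001,0,0,0],
    [-0.0015,0,0,0],
    [-0.0015,0,0,0],
  ],
)

```text
time: 11.7
ee_pos: [0.5192, -0.0035, -0.008]
tcp_rot: [-180.0, -0.1, 162.0]
wrist_force: [-10.1, 3.5, 6.1]
opening: 0.0085
grasp_force: 5.0
```

Emit:
arm_command(
  series=[
    [0.005,0,0,0],
    [0.015,0,0,0],
    [0.03,0,0,0],
    [0.04,0,0,0],
    [0.04,0,0,0],
  ],
)

```text
time: 12.2
ee_pos: [0.4815, 0.0089, -0.0077]
tcp_rot: [180.0, 0.0, 162.0]
wrist_force: [-0.7, -0.3, -1.4]
opening: 0.0079
grasp_force: 0.0
```

Emit:
arm_command(
  series=[
    [0,0,-0.03,0],
    [0,0,-0.07,0],
    [0,0,-0.1,0],
    [0,0,-0.12,0],
    [0,0,-0.12,0],
  ],
  hand=0.0,
)

```text
time: 12.7
ee_pos: [0.4843, 0.0085, 0.1153]
tcp_rot: [179.9, 0.3, 162.0]
wrist_force: [0.9, 0.4, -0.4]
opening: 0.0001
grasp_force: 0.0
```

```bash
python3 m.py; python3 - <<'E'
from h import *
c=cam("top");cv2.imwrite("pics/t3.png",cv2.resize(c["color"][80:280,270:510],None,fx=3,fy=3))
E
```

```text
scene press_corner 0.58 [300.3 239. ] [ 0.5975 -0.0513  0.056 ] ahead of tcp 0.1261
top press_corner 0.8 [379.  163.2] [ 0.6033 -0.0509  0.056 ] ahead of tcp 0.1315
12.7 [0.48431347 0.00849498 0.11529658] [ 0.91157644  0.4242225  -0.44768866]
```

View pics/t3.png

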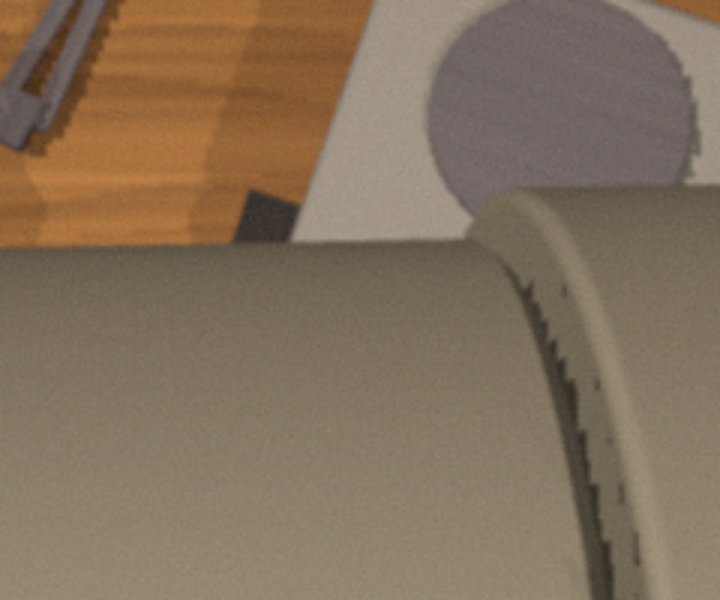

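Emit:
arm_command(
  series=[
    [-0.035,-0.005,0,0],
    [-0.07,-0.01,0,0],
    [-0.105,-0.015,0,0],
    [-0.131,-0.0195,0,0],
    [-0.131,-0.0195,0,0],
  ],
)

```text
time: 13.55
ee_pos: [0.6024, -0.0519, 0.1101]
tcp_rot: [-180.0, -0.1, 161.9]
wrist_force: [-1.0, 0.8, -0.1]
opening: -0.0001
grasp_force: 0.0
```

Emit:
arm_command(
  series=[
    [0,0,0.015,0],
    [0,0,0.03,0],
    [0,0,0.04,0],
    [0,0,0.045,0],
    [0,0,0.048,0],
  ],
)

```text
time: 14.05
ee_pos: [0.6002, -0.0502, 0.0635]
tcp_rot: [-180.0, -0.0, 162.0]
wrist_force: [0.2, -0.2, -0.6]
opening: 0.0002
grasp_force: 0.0
```

Emit:
arm_command(
  series=[
    [0,0,0.001,0],
    [0,0,0.002,0],
    [0,0,0.003,0],
    [0,0,0.004,0],
    [0,0,0.005,0],
  ],
)

```text
time: 14.55
ee_pos: [0.6009, -0.0506, 0.0592]
tcp_rot: [180.0, 0.0, 162.0]
wrist_force: [0.6, 0.7, 0.7]
opening: 0.0002
grasp_force: 0.0
```

Emit:
arm_command(
  series=[
    [0,0,0.002,0],
    [0,0,0.004,0],
    [0,0,0.006,0],
    [0,0,0.008,0],
    [0,0,0.009,0],
  ],
)

```text
time: 15.05
ee_pos: [0.6007, -0.0505, 0.0498]
tcp_rot: [-180.0, -0.0, 162.0]
wrist_force: [0.2, -0.4, 0.1]
opening: -0.0005
grasp_force: 0.0
```

Emit:
arm_command(
  series=[
    [0,0,0.001,0],
    [0,0,0.002,0],
    [0,0,0.003,0],
    [0,0,0.003,0],
    [0,0,0.003,0],
  ],
)

```text
time: 15.55
ee_pos: [0.6008, -0.0506, 0.0471]
tcp_rot: [-180.0, -0.0, 162.0]
wrist_force: [0.1, 0.4, -0.4]
opening: 0.0001
grasp_force: 0.0
```

Emit:
arm_command(
  series=[
    [0,0,0.0005,0],
    [0,0,0.001,0],
    [0,0,0.0015,0],
    [0,0,0.002,0],
    [0,0,0.002,0],
  ],
)

```text
time: 16.05
ee_pos: [0.6008, -0.0505, 0.045]
tcp_rot: [-180.0, -0.0, 162.0]
wrist_force: [-0.5, 0.3, 0.6]
opening: -0.0001
grasp_force: 0.0
```

Emit:
arm_command(
  series=[
    [0,0,0.0005,0],
    [0,0,0.001,0],
    [0,0,0.0015,0],
    [0,0,0.0015,0],
    [0,0,0.0015,0],
  ],
)

```text
time: 16.55
ee_pos: [0.6008, -0.0506, 0.0436]
tcp_rot: [180.0, 0.0, 162.0]
wrist_force: [-0.1, -0.1, -0.1]
opening: 0.0003
grasp_force: 0.0
```

Emit:
arm_command(
  series=[
    [0,0,0.0005,0],
    [0,0,0.001,0],
    [0,0,0.0015,0],
    [0,0,0.0015,0],
    [0,0,0.0015,0],
  ],
)

```text
time: 17.05
ee_pos: [0.6008, -0.0505, 0.042]
tcp_rot: [-180.0, -0.0, 162.0]
wrist_force: [0.0, 0.7, -0.1]
opening: 0.0002
grasp_force: 0.0
```

Emit:
arm_command(
  series=[
    [0,0,0.0005,0],
    [0,0,0.001,0],
    [0,0,0.0015,0],
    [0,0,0.0015,0],
    [0,0,0.0015,0],
  ],
)

```text
time: 17.55
ee_pos: [0.6008, -0.0505, 0.0405]
tcp_rot: [180.0, -0.0, 162.0]
wrist_force: [0.3, 0.7, -0.6]
opening: -0.0
grasp_force: 0.0
```

```bash
python3 - <<'E'
from h import *
c=cam("scene");cv2.imwrite("pics/s4.png",cv2.resize(c["color"][180:340,200:400],None,fx=3.7,fy=3.7,interpolation=cv2.INTER_CUBIC))
p=np.array(bot.get_obs()["ee_pos"])
for q in (p,[.6,-.0505,.059]):
    v=rot(c).T@(q-c["xyz"]);u=c["camera_matrix"]@[v[0],-v[1],-v[2]];print((u[:2]/u[2]-[200,180])*3.7)
E
```

```text
[379.5004998  252.72834386]
[377.14174316 214.11217677]
```

View pics/s4.png

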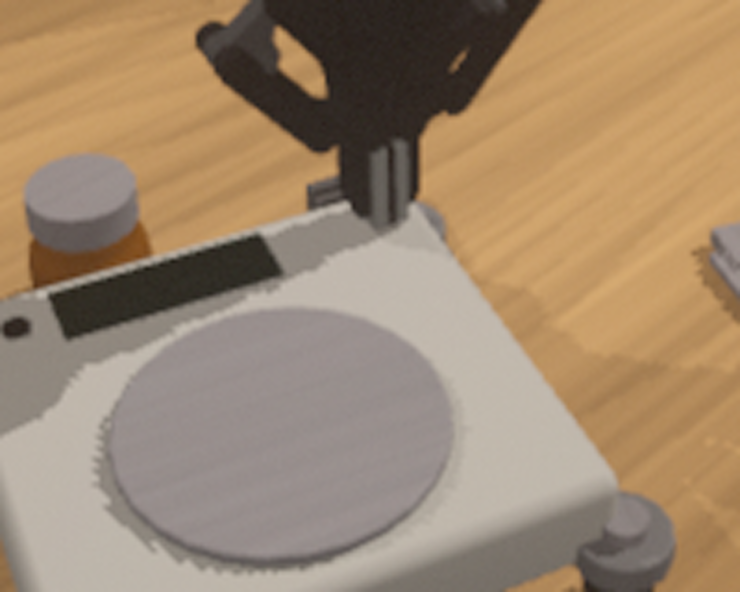

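Emit:
arm_command(
  series=[
    [0,0,0.0005,0],
    [0,0,0.001,0],
    [0,0,0.0015,0],
    [0,0,0.0015,0],
    [0,0,0.0015,0],
  ],
)

```text
time: 18.1
ee_pos: [0.6008, -0.0505, 0.0391]
tcp_rot: [-180.0, -0.0, 162.0]
wrist_force: [0.5, -0.4, 0.5]
opening: -0.0001
grasp_force: 0.0
```

Emit:
arm_command(
  series=[
    [0,0,0.0005,0],
    [0,0,0.001,0],
    [0,0,0.0015,0],
    [0,0,0.0015,0],
    [0,0,0.0015,0],
  ],
)

```text
time: 18.6
ee_pos: [0.6009, -0.0505, 0.0388]
tcp_rot: [180.0, 0.0, 162.0]
wrist_force: [-3.6, 0.8, 8.1]
opening: -0.0
grasp_force: 4.5
```

```bash
cat > l.py <<'E'
from h import *
a=cv2.imread("pics/scene0.png",0);c=cam("scene");b=cv2.cvtColor(c["color"],cv2.COLOR_BGR2GRAY)
for nm,(u,v,w,h) in dict(back_right=(218,378,24,20),back_left=(369,327,22,20),front_right=(186,282,16,16),pan=(277,300,40,34),rocky=(222,240,22,22)).items():
    t=a[v-h:v+h,u-w:u+w];s=b[max(0,v-h-8):v+h+8,u-w-8:u+w+8]
    r=cv2.matchTemplate(s,t,cv2.TM_CCOEFF_NORMED);_,m,_,l=cv2.minMaxLoc(r);off=v-h-max(0,v-h-8)
    print(nm,round(m,3),"shift",l[0]-8,l[1]-off)
def pj(q):
    w=rot(c).T@(np.array(q)-c["xyz"]);k=c["camera_matrix"]@[w[0],-w[1],-w[2]];return k[:2]/k[2]
print("expected back_right shift if levelled:",pj([.691,-.257,.036])-pj([.691,-.257,.0428]))
cv2.imwrite("pics/s5.png",cv2.resize(np.hstack([a[350:400,180:260],b[350:400,180:260]]),None,fx=5,fy=5))
E
python3 l.py
```

```text
back_right 0.568 shift 1 2
back_left 0.979 shift 0 1
front_right 0.843 shift -1 1
pan 0.893 shift -2 4
rocky 0.969 shift 0 0
expected back_right shift if levelled: [0.86420287 3.97241759]
```

Emit:
arm_command(
  series=[
    [0,0,-0.005,0],
    [0,0,-0.02,0],
    [0,0,-0.05,0],
    [0,0,-0.08,0],
    [0,0,-0.08,0],
  ],
)

```text
time: 19.15
ee_pos: [0.6029, -0.0507, 0.1233]
tcp_rot: [179.9, 0.4, 162.0]
wrist_force: [-0.7, 0.0, 0.5]
opening: 0.0002
grasp_force: 0.0
```

```bash
python3 l.py
```

```text
back_right 0.565 shift 2 2
back_left 0.98 shift 0 1
front_right 0.859 shift -1 2
pan 0.916 shift -2 4
rocky 0.984 shift 0 0
expected back_right shift if levelled: [0.86420287 3.97241759]
```

```bash
python3 - <<'E'
from h import *
a=cv2.imread("pics/scene0.png");b=cam("scene")["color"]
f=lambda r,c:np.hstack([a[r:r+70,c:c+80],b[r:r+70,c:c+80]])
im=cv2.resize(np.vstack([f(330,180),f(220,285)]),None,fx=4.2,fy=4.2,interpolation=cv2.INTER_CUBIC)
for y in range(0,588,42): im[y,::6]=(0,255,0)
cv2.imwrite("pics/s6.png",im)
E
```

```text
(no output)
```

View pics/s6.png

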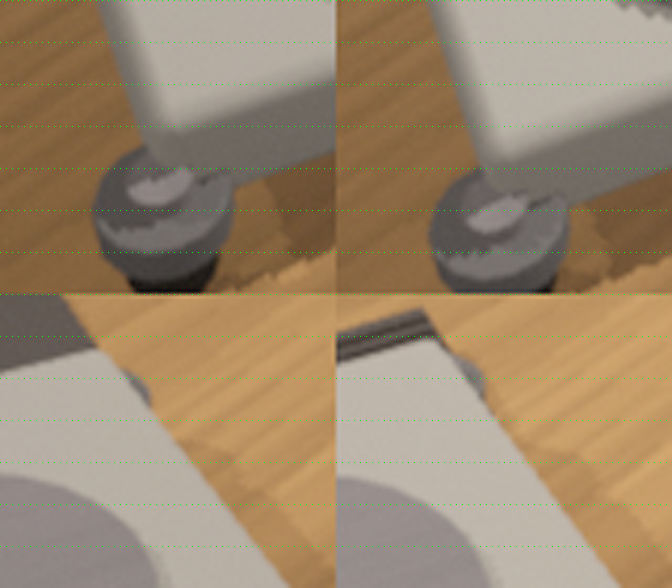

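The picture compares the start (left) with now (right). The back-right lug has dropped about 6 px and the front-left corner has risen about 2 px, so the scale is level. The wedge's ribbed end shows in front of the foot, and the hand is clear.

```bash
python3 -c "
from workcell import bot
print(bot.job_done())"
```

```text
the job is handed in; nothing more can be done
None
```

I pushed the wedge under the short foot until it met the firm stop; before/after pictures show the scale now stands level. I then pressed that corner with about 8 N without it giving, took the hand away and handed the job in; no verdict came back.

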